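# Lift the dropped bolt over its bent keeper and hold the cage gate ajar

### The arm

A 6-joint arm with a two-finger parallel gripper is mounted at the origin on a cart in front of the work surface, level with it; the furniture and walls round the work are solid. World frame = base frame: x ahead of the robot, y to its left, z up, the work surface at z = 0. Lengths are in m, angles in degrees, forces in N, time in s.
With the tool pointing down it reaches from about 0.4 to 0.825 m from the base axis. Payload 7 kg.
Tool frame: the origin (TCP) lies between the finger pads; the fingertips stand 25 mm ahead of it and the grasp point (between the pads) lies 6 mm ahead of it; z points along the fingers, y is the line along which they close (so a half turn about z gives the same grasp; the last joint's range is limited). The gripper opens to 88 mm and grips with 3 to 60 N. Pads are 19 mm wide; open, the fingers measure 130 mm over their backs; the gripper's body (78 mm by 193 mm) begins 47 mm behind the grasp point.
Start: joints at [88.241, 20.546, 0.682, 0, -70.136, -16.507], TCP at [0.212, 0.641, 0.252] pointing down, gripper open.
Joint ranges: [-176.03, 176.03], [-82.01, 121.73], [-58.28, 71.71], [-173.87, 95.51], [-174.79, -0.11], [-173.66, 173.66]. Speed limits (degrees/s): [136.94, 136.94, 172.46, 180, 180, 180].

### API

Orientations are given as [roll, pitch, yaw] about the fixed x, y, z axes, in that order (R = Rz(yaw) Ry(pitch) Rx(roll)).
In Python, from plant import r gives the robot as it stands.
- The arm moves only by the shell command python3 -m crank 'ROWS' [FORCE]. ROWS is JSON, a list of rows, each a list of 3 entries, a list of its own where there are three numbers: the turn, a rotation vector about the tool's x, y, z in degrees, then the shift along the tool's x, y, z in cm, then the closure, from -1 (fully open) to 1 (shut). In form: [[[wx, wy, wz], [dx, dy, dz], fingers], ...]. A call has 1 to 8 rows; each row shifts and turns the commanded pose from where the row before left it, along the tool's axes as they then stand; what a row does not reach is not made up. A row lasts 1/10 s, in which the tool goes at most 50 mm and 8.59 degrees, less where a joint would pass 70% of its speed; a pose out of reach is approached as far as the arm can. A call with a gripper value outside its range is refused whole. The fingers move at their own pace and stop on an object; FORCE is the grip in N (left out, the last holds). Time passes only in rows, so rows that do not move let the fingers close. It gives the time, the measured TCP pose, the force, the opening and the grip force at its end, in the units of the state.
- r.get_state(): the state, without advancing time (a new reading comes with each control period).
- r.capture(name): name is "scene" or "top"; returns a dict with "color" (480x640x3 uint8, red, green, blue), "range_z" (480x640 float32, m along the optical axis (not along the pixel's ray), 0 where there is no reading), "intrinsics" (3x3 intrinsics, pixels), "world_from_camera" (4x4, takes a point from camera to world coordinates). Camera axes: x right, y down, z forward; pixel columns grow to the right and rows downward; lengths in m; the calibration is good to about 2 mm. A picture is of the moment at which its call begins.
- r.close_job(): hands the job in; it is judged then, once.
The state is a dict: "time_s": time; "joints": joint angles; "qd": joint speeds; "joint_torque": joint torques, N m; "tcp_pos": TCP position; "eef_rot": TCP orientation; "contact_force": force on the tool from outside, world axes, zero at the start; "moment": the same for the moment, N m; "gripper_width": finger opening in m; "gripper_force": force on a finger pad.
Only numpy, scipy, OpenCV 4.12 (cv2) and the standard library are available. Lean on these libraries where they do the work, as an engineer would, in place of code of your own. Each camera call takes 0.05 s, during which the arm holds its last target. There are 200 camera calls.

### The job

The green mesh cage on the bench holds customers' finished locks, but the barrel bolt on its gate hangs from one screw and its notch has dropped behind the bent-up lip of the keeper. Take the brass ball knob, lift the bolt over that lip while you draw it all the way back towards the hinges (without wrenching it against the keeper), and only then pull the self-closing gate open until its free edge stands about eight centimetres out. Finish while still holding the gate there, with the bolt drawn and the other things on the bench left where they lie.

Things in the scene. Friction and masses are not known exactly. Their poses are not given: they have to be found in the camera images.
- cage: green steel mesh cage, 180 deep (x) x 240 wide (y) x 170 mm high, fixed on the bench. Origin: centre of its underside; x points from the gate to the back, y left along the front, z up. Gate hinges at the front's right end (-y), latch post with keeper at its left end (+y). Nothing on it stands above 170 mm. Machines, a tool bin and an upright plate stand to its left: come over them, 0.33 m up
- bolt_knob (a point): centre of the brass ball knob, 26 mm in diameter, on a 10 mm stem that sticks out level from the gate; the ball stands 64 mm in front of the gate and about 120 mm above the bench, free all round and below, 110 mm from the hinge line along the gate before it is drawn. The bolt, a zinc-plated 16 mm round bar, lies along the gate (y of the cage); with barrel it weighs about 0.4 kg
- bolt_nose (a point): centre of the end face of the bolt's nose (its +y end), inside the keeper while bolted
- keeper: zinc keeper on the latch post with a rusty bent-up lip, 3 mm thick, 26 mm wide; origin: middle of the lip's top edge. The lip stands 5 mm up into a notch in the bolt's underside: the nose must rise 6 mm there (4 mm at the ball; move up 9 to 10 mm there, as grip and load give some) and stay raised until the nose, 16.5 mm long behind the lip, is drawn past it
- gate_hinge (a point): point on the vertical hinge axis of the gate, 120 mm above the bench
- gate_edge (a point): point on the free edge of the gate, 169 mm from the hinge axis, 120 mm above the bench
- gate (a joint): opening angle of the gate, rad: 0 shut, grows as the free edge swings towards the robot (counter-clockwise seen from above). A spring closes it with 0.35 N m shut, 0.6 N m at 0.5 rad, so it shuts if let go. The bolt in the keeper stops it from opening
- barrel (a joint): lift of the bolt and its barrel, rad: they turn together about the one rear screw, 12 mm from the hinge line, 125 mm high. 0 dropped (nose 3 degrees below level), 0.04 clears the lip, 0.11 is a hard stop. The ball is 98 mm from that screw when bolted, 52 mm when drawn, so the stop comes 10.8 mm up when bolted, 5.7 mm up when drawn. It drops by its weight when not held
- bolt (a joint): travel of the bolt in its barrel, m: 0 to 0.003 at the start (bolted), grows as it is drawn towards the hinges, 0.046 fully back. The lip stops it at about 0.006 unless lifted; the nose is past the lip at 0.024 and then out of the keeper. It slides with about 1.5 N of friction and stays where it is left
- red_screwdriver_mid (a point): loose screwdriver with a red handle, 195 mm long, lying on the bench (its middle); leave alone
- pliers_mid (a point): loose pliers with red handles, 171 mm long, lying on the bench (their middle); leave alone
- fob_mid (a point): loose black car fob, 63 mm, lying on the bench (its middle); leave alone
- loupe_mid (a point): loose black eye loupe, 38 mm wide, 32 mm high, standing on the bench (its middle); leave alone
- hex_key_mid (a point): loose black hex key, 88 mm long, lying on the bench (its middle); leave alone

How it is judged:
By the outcome, as a careful person would: the job done as asked, in the order asked, and still so for the second after the job is handed in, while the arm keeps its last pose, push and grip.
It also fails if it takes over 40 s, if anything falls off the work surface, if the arm or the gripper's body presses on something with over 40 N, if the wrist force passes 120 N, or if a joint passes its speed limit or range.

## Working session

There is one attempt and no reset: what is moved stays moved. The work goes in short steps, Python scripts to look and compute and a shell command to move; the robot and the scene stay as the last step left them, time stands still between calls to the robot, and variables do not carry over. Pictures are saved under pics/ and viewed, at most 10 in all, crops included, and the job is handed in when it is done.

```bash
mkdir -p pics; ls
python3 - <<'E'
from plant import r
import cv2,numpy as np
np.set_printoptions(precision=4,suppress=True)
s=r.get_state();print(s)
for n in("scene","top"):
    c=r.capture(n);cv2.imwrite(f"pics/{n}0.png",c["color"][...,::-1]);np.savez(f"{n}0.npz",**c);print(n,c["intrinsics"],c["world_from_camera"])
E
```

```text
pics
{'time_s': 0.0, 'joints': array([ 88.2418,  20.5921,   0.6338,  -0.02  , -70.1369, -16.5087]), 'qd': array([-0.0245, -0.0421, -0.049 , -0.086 , -0.0207, -0.0946]), 'joint_torque': array([ -0.0002, -58.2709,  29.3058,   6.9974,   0.0069,  -0.0002]), 'tcp_pos': array([0.2114, 0.6406, 0.2506]), 'eef_rot': array([179.9034,  -0.009 , -18.2737]), 'contact_force': array([-0.0532,  0.2817,  1.008 ]), 'moment': array([0.0304, 0.0578, 0.0184]), 'gripper_force': 0.0, 'gripper_width': 0.0876763531348418}
scene [[520.7817   0.     322.0918]
 [  0.     520.7817 234.6196]
 [  0.       0.       1.    ]] [[-0.7729 -0.4103  0.484   0.0658]
 [-0.6341  0.4729 -0.6118  0.44  ]
 [ 0.0221 -0.7798 -0.6257  0.7117]
 [ 0.      0.      0.      1.    ]]
top [[467.9076   0.     319.7536]
 [  0.     467.9076 235.4479]
 [  0.       0.       1.    ]] [[-0.0113 -0.9897  0.1427  0.4306]
 [-0.9999  0.0124  0.0065 -0.1668]
 [-0.0082 -0.1426 -0.9897  0.959 ]
 [ 0.      0.      0.      1.    ]]
```

View pics/scene0.png

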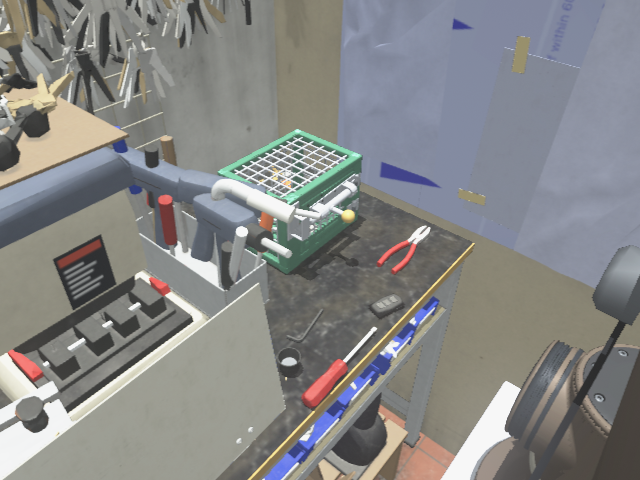

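View pics/top0.png

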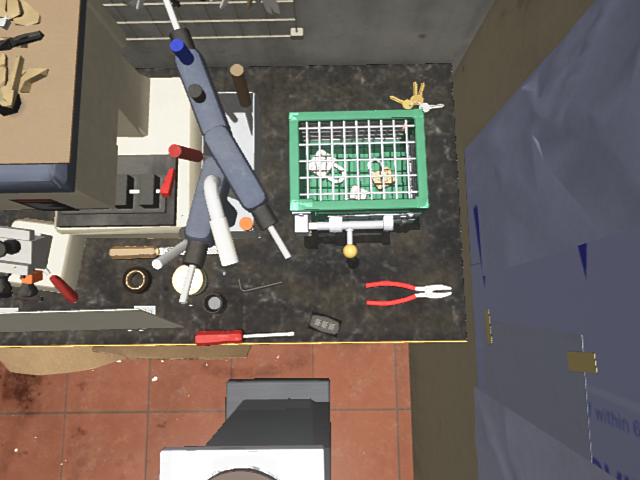

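The scene picture shows the brass ball at about (348,215) and the cage's front-left post near (288,240). In the top picture the ball is at (350,251), the bolt bar runs along row 224 or so, columns 300–410, and the cage frame spans columns 290–428, rows 110–212.

```bash
cat > h.py <<'E'
import cv2,numpy as np
np.set_printoptions(precision=4,suppress=True)
def ray(c,u,v):
    K=c["intrinsics"];T=c["world_from_camera"];d=T[:3,:3]@np.array([(u-K[0,2])/K[0,0],(v-K[1,2])/K[1,1],1.]);return T[:3,3],d
def onz(c,u,v,z):
    o,d=ray(c,u,v);return o+d*(z-o[2])/d[2]
def tri(a,b):
    o1,d1=a;o2,d2=b;t=np.linalg.lstsq(np.c_[d1,-d2],o2-o1,rcond=None)[0];p,q=o1+t[0]*d1,o2+t[1]*d2
    return (p+q)/2,np.linalg.norm(p-q)
def cent(c,lo,hi,box):
    x0,y0,x1,y1=box;h=cv2.cvtColor(c["color"],cv2.COLOR_RGB2HSV);m=cv2.inRange(h,lo,hi)[y0:y1,x0:x1]
    n,l,st,ce=cv2.connectedComponentsWithStats(m);i=1+np.argmax(st[1:,4]);return ce[i]+[x0,y0],st[i],l==i
def dep(c,u,v):
    o,d=ray(c,u,v);return o+d*c["range_z"][int(round(v)),int(round(u))]
def knob(s,t,sb=(330,200,365,230),tb=(335,240,365,262)):
    lo,hi=(16,90,90),(34,255,255)
    a,sa,_=cent(s,lo,hi,sb);b,sb_,_=cent(t,lo,hi,tb)
    return tri(ray(s,*a),ray(t,*b)),a,b,sa,sb_
E
python3 - <<'E'
from h import *
s=dict(np.load("scene0.npz"));t=dict(np.load("top0.npz"))
(k,e),a,b,sa,sb=knob(s,t);print("knob",k,e,a,b,sa,sb)
# green frame top in top view
h=cv2.cvtColor(t["color"],cv2.COLOR_RGB2HSV);m=cv2.inRange(h,(65,80,50),(90,255,255))
K=t["intrinsics"];T=t["world_from_camera"];v,u=np.indices(m.shape);z=t["range_z"]
P=np.stack([(u-K[0,2])/K[0,0]*z,(v-K[1,2])/K[1,1]*z,z],-1)@T[:3,:3].T+T[:3,3]
g=P[(m>0)&(P[...,2]>.16)&(z>0)];print(len(g),g.min(0),g.max(0),np.median(g[:,2]))
rc=cv2.minAreaRect((g[:,:2]*1000).astype(np.float32));print(rc);print(cv2.boxPoints(rc))
# bolt region points z .1-.16 in front
b=(P[...,0]<g[:,0].min()+.01)&(P[...,2]>.09)&(abs(P[...,1]-k[1])<.15)&(abs(P[...,0]-k[0])<.12)
for row in range(212,262,4):
    for col in range(290,430,10):
        if b[row,col]: print(row,col,P[row,col],t["color"][row,col])
# stuff heights right of cage & max heights
for n,(x0,y0,x1,y1) in dict(left=(180,100,290,300),right=(430,100,470,330)).items(): 
    q=P[y0:y1,x0:x1].reshape(-1,3);print(n,q[np.argmax(q[:,2])],q[:,1].min())
E
```

```text
knob [ 0.523  -0.2157  0.116 ] 0.0012194146033966456 [348.2    217.3111] [349.8137 250.7205] [12 10 13 13 90] [  8   4  15  14 161]
4267 [ 0.588  -0.3488  0.1601] [ 0.7696 -0.109   0.175 ] 0.1695133618947594
((678.8373413085938, -228.5808563232422), (180.0364990234375, 239.53135681152344), 0.5877893567085266)
[[ 587.5952 -109.7449]
 [ 590.0525 -349.2637]
 [ 770.0795 -347.4167]
 [ 767.6222 -107.898 ]]
212 300 [ 0.5873 -0.1277  0.1605] [255 255 255]
212 310 [ 0.588  -0.1449  0.1559] [213 212 215]
212 320 [ 0.5902 -0.1623  0.1436] [ 74 120  93]
212 330 [ 0.5898 -0.1801  0.1445] [ 69 109  86]
212 340 [ 0.5893 -0.1977  0.1457] [ 68 108  85]
212 350 [ 0.5895 -0.2155  0.1436] [ 70 112  88]
212 360 [ 0.589  -0.2331  0.145 ] [ 67 110  85]
212 370 [ 0.5888 -0.2508  0.1446] [ 63 104  80]
212 380 [ 0.5881 -0.2682  0.1473] [ 59 102  76]
212 390 [ 0.5884 -0.2862  0.1443] [49 79 61]
212 400 [ 0.5882 -0.3039  0.1445] [45 68 55]
212 410 [ 0.5903 -0.3238  0.1324] [116 120 120]
212 420 [ 0.5901 -0.3418  0.132 ] [87 97 93]
216 300 [ 0.5824 -0.1271  0.1491] [185 185 190]
216 310 [ 0.5854 -0.1442  0.1317]
[... 1793 characters left out ...]
-0.1267  0.1451] [129 130 132]
232 310 [ 0.5588 -0.1435  0.1155] [238 186 152]
232 330 [ 0.558  -0.18    0.1179] [82 82 83]
232 340 [ 0.5581 -0.1982  0.1154] [74 75 74]
232 350 [ 0.5565 -0.2159  0.1248] [254 254 255]
236 350 [ 0.5492 -0.2157  0.1249] [254 254 255]
236 360 [ 0.4306 -0.1668  0.959 ] [56 55 50]
240 350 [ 0.5417 -0.2155  0.1261] [254 254 255]
244 350 [ 0.5349 -0.2155  0.123 ] [227 202 154]
248 350 [ 0.5267 -0.2149  0.1314] [254 242 148]
252 350 [ 0.5195 -0.2147  0.1318] [254 244 153]
256 290 [ 0.5081 -0.112   0.1873] [173 176 216]
256 350 [ 0.5128 -0.2149  0.1272] [232 191 105]
left [ 0.4306 -0.1668  0.959 ] -0.1667646593641555
right [ 0.4306 -0.1668  0.959 ] -0.4736513899920928
```

```bash
cat >> h.py <<'E'
def cloud(c):
    K=c["intrinsics"];T=c["world_from_camera"];z=c["range_z"];v,u=np.indices(z.shape)
    P=np.stack([(u-K[0,2])/K[0,0]*z,(v-K[1,2])/K[1,1]*z,z],-1)@T[:3,:3].T+T[:3,3];P[z<=0]=np.nan;return P
def sphere(c,box,guess):
    from scipy.optimize import least_squares
    x0,y0,x1,y1=box;Q=cloud(c)[y0:y1,x0:x1].reshape(-1,3)
    d=abs(np.linalg.norm(Q-guess,axis=1)-.013);Q=Q[d<.005]
    f=least_squares(lambda p:np.linalg.norm(Q-p,axis=1)-.013,guess,loss="soft_l1",f_scale=.001);return f.x,len(Q),np.sqrt(np.mean(f.fun**2))
E
python3 - <<'E'
from h import *
s=dict(np.load("scene0.npz"));t=dict(np.load("top0.npz"))
g=np.array([.522,-.2155,.1188])
print(sphere(s,(325,195,370,235),g),sphere(t,(330,235,370,267),g))
P=cloud(t);S=cloud(s)
for Q in(P,S):
  q=Q.reshape(-1,3);q=q[~np.isnan(q).any(1)]
  for y in np.arange(-.4,.75,.1):
    for x0,x1 in((.1,.35),(.35,.6),(.6,.8)):
      w=q[(abs(q[:,1]-y)<.05)&(q[:,0]>x0)&(q[:,0]<x1)]
      print("%.1f/%.2f:%.2f"%(y,x0,w[:,2].max() if len(w) else -1),end=" ")
  print()
# front bar of frame edge in top: x min per y
m=cv2.inRange(cv2.cvtColor(t["color"],cv2.COLOR_RGB2HSV),(65,80,50),(90,255,255))>0
for y in np.arange(-.34,-.11,.03):
  w=P[m&(abs(P[...,1]-y)<.006)&(P[...,2]>.163)];print("%.2f %.4f %.4f"%(y,w[:,0].min(),w[:,0].max()))
E
```

```text
(array([ 0.5228, -0.2154,  0.1201]), 151, np.float64(0.0012502194791387865)) (array([ 0.5237, -0.2144,  0.1199]), 171, np.float64(0.0011978946506480466))
-0.4/0.10:0.47 -0.4/0.35:0.56 -0.4/0.60:0.57 -0.3/0.10:-0.79 -0.3/0.35:0.17 -0.3/0.60:0.17 -0.2/0.10:0.00 -0.2/0.35:0.17 -0.2/0.60:0.17 -0.1/0.10:0.02 -0.1/0.35:0.23 -0.1/0.60:0.23 -0.0/0.10:0.02 -0.0/0.35:0.28 -0.0/0.60:0.28 0.1/0.10:0.01 0.1/0.35:0.28 0.1/0.60:0.46 0.2/0.10:0.00 0.2/0.35:0.40 0.2/0.60:0.46 0.3/0.10:0.00 0.3/0.35:0.37 0.3/0.60:0.09 0.4/0.10:0.00 0.4/0.35:0.23 0.4/0.60:0.05 0.5/0.10:-0.00 0.5/0.35:0.05 0.5/0.60:0.04 0.6/0.10:-0.48 0.6/0.35:-1.00 0.6/0.60:-1.00 0.7/0.10:-0.48 0.7/0.35:-1.00 0.7/0.60:-1.00 
-0.4/0.10:0.52 -0.4/0.35:0.46 -0.4/0.60:0.44 -0.3/0.10:0.00 -0.3/0.35:0.17 -0.3/0.60:0.17 -0.2/0.10:0.00 -0.2/0.35:0.17 -0.2/0.60:0.17 -0.1/0.10:0.02 -0.1/0.35:0.23 -0.1/0.60:0.23 -0.0/0.10:0.26 -0.0/0.35:0.28 -0.0/0.60:0.28 0.1/0.10:0.23 0.1/0.35:0.28 0.1/0.60:0.46 0.2/0.10:0.00 0.2/0.35:0.40 0.2/0.60:0.48 0.3/0.10:-1.00 0.3/0.35:0.40 0.3/0.60:0.46 0.4/0.10:-1.00 0.4/0.35:0.28 0.4/0.60:0.20 0.5/0.10:-1.00 0.5/0.35:-1.00 0.5/0.60:-1.00 0.6/0.10:-1.00 0.6/0.35:-1.00 0.6/0.60:-1.00 0.7/0.10:-1.00 0.7/0.35:-1.00 0.7/0.60:-1.00 
-0.34 0.5900 0.7686
-0.31 0.5899 0.7696
-0.28 0.5896 0.7682
-0.25 0.5894 0.7686
-0.22 0.5894 0.7672
-0.19 0.5897 0.7677
-0.16 0.5890 0.7680
-0.13 0.5887 0.7668
```

Run:
```python
from h import *
q=np.r_[cloud(dict(np.load("scene0.npz"))).reshape(-1,3),cloud(dict(np.load("top0.npz"))).reshape(-1,3)]
q=q[~np.isnan(q).any(1)]
for h in(.22,.3):
  for y in np.arange(-.1,.7,.05):
    w=q[(abs(q[:,1]-y)<.025)&(q[:,2]>h)&(q[:,2]<.7)&(q[:,0]>.05)&(q[:,0]<.9)]
    print(h,"%.2f n%d minx %.3f"%(y,len(w),w[:,0].min() if len(w) else 9),end=" | ")
  print()
w=q[(q[:,1]<-.2)&(q[:,2]>.1)&(q[:,2]<.5)&(q[:,0]>.4)&(q[:,0]<.6)&(q[:,1]<-.36)];print("wall",w[:,1].max() if len(w) else None)
```

```text
0.22 -0.10 n1587 minx 0.856 | 0.22 -0.05 n4836 minx 0.053 | 0.22 0.00 n12055 minx 0.054 | 0.22 0.05 n11791 minx 0.056 | 0.22 0.10 n3077 minx 0.418 | 0.22 0.15 n13993 minx 0.417 | 0.22 0.20 n22093 minx 0.416 | 0.22 0.25 n11267 minx 0.416 | 0.22 0.30 n8380 minx 0.415 | 0.22 0.35 n3476 minx 0.414 | 0.22 0.40 n1979 minx 0.064 | 0.22 0.45 n212 minx 0.416 | 0.22 0.50 n0 minx 9.000 | 0.22 0.55 n0 minx 9.000 | 0.22 0.60 n0 minx 9.000 | 0.22 0.65 n0 minx 9.000 | 
0.3 -0.10 n1539 minx 0.856 | 0.3 -0.05 n2376 minx 0.862 | 0.3 0.00 n2393 minx 0.865 | 0.3 0.05 n2814 minx 0.809 | 0.3 0.10 n2468 minx 0.837 | 0.3 0.15 n11027 minx 0.577 | 0.3 0.20 n16440 minx 0.577 | 0.3 0.25 n7837 minx 0.577 | 0.3 0.30 n4588 minx 0.576 | 0.3 0.35 n416 minx 0.580 | 0.3 0.40 n569 minx 0.064 | 0.3 0.45 n0 minx 9.000 | 0.3 0.50 n0 minx 9.000 | 0.3 0.55 n0 minx 9.000 | 0.3 0.60 n0 minx 9.000 | 0.3 0.65 n0 minx 9.000 | 
wall -0.4468903379766621
```

```bash
python3 -m crank '[[[0,0,-6.1],[0,0,-3.6],-1],[[0,0,-6.1],[0,0,-3.6],-1],[[0,0,-6.1],[0,0,-3.6],-1],[[0,0,0],[1.7,4.5,0],-1],[[0,0,0],[1.7,4.5,0],-1],[[0,0,0],[1.7,4.5,0],-1],[[0,0,0],[1.7,4.5,0],-1],[[0,0,0],[1.7,4.5,0],-1]]' 40
```

```text
time_s: 0.9
tcp_pos: [0.2969, 0.4139, 0.3592]
eef_rot: [180.0, 0.0, 0.1]
contact_force: [0.7, 0.7, 1.0]
gripper_width: 0.0873
gripper_force: 0.0
```

```bash
python3 -m crank '[[[0,0,0],[1.7,4.5,0],-1],[[0,0,0],[1.7,4.5,0],-1],[[0,0,0],[1.7,4.5,0],-1],[[0,0,0],[1.7,4.5,0],-1],[[0,0,0],[1.7,4.5,0],-1],[[0,0,0],[1.7,4.5,0],-1],[[0,0,0],[1.5,4.5,0],-1],[[0,0,0],[0,0,0],-1]]'
```

```text
time_s: 1.7
tcp_pos: [0.4144, 0.0965, 0.3595]
eef_rot: [180.0, 0.0, -0.3]
contact_force: [-0.2, 0.7, 0.3]
gripper_width: 0.0876
gripper_force: 0.0
```

```bash
python3 -m crank '[[[0,0,0],[1.55,4.45,0],-1],[[0,0,0],[1.55,4.45,0],-1],[[0,0,0],[1.55,4.45,0],-1],[[0,0,0],[1.55,4.45,0],-1],[[0,0,0],[1.55,4.45,0],-1],[[0,0,0],[1.55,4.45,0],-1],[[0,0,0.3],[1.55,4.45,0],-1],[[0,0,0],[0,0,0],-1]]'
python3 - <<'E'
from plant import r
from h import *
s=r.capture("scene");cv2.imwrite("pics/s1.png",s["color"][100:340,130:500,::-1]);s2=r.get_state();print(s2["tcp_pos"],s2["eef_rot"],s2["joints"])
print(sphere(s,(325,195,370,235),np.array([.523,-.215,.12])))
E
```

```text
time_s: 2.5
tcp_pos: [0.5234, -0.2142, 0.3576]
eef_rot: [180.0, 0.2, -0.5]
contact_force: [0.3, -0.4, -0.5]
gripper_width: 0.0879
gripper_force: 0.0
[ 0.5228 -0.2123  0.3578] [-179.9867    0.177    -0.4903] [ -2.2378   7.2559  -3.2713  -0.0081 -79.6501  91.7489]
(array([ 0.523 , -0.2149,  0.1199]), 154, np.float64(0.0013267818239920644))
```

```bash
python3 -m crank '[[[0,0,-0.5],[0,0.3,4.8],-1],[[0,0,0],[0,0,4.8],-1],[[0,0,0],[0,0,4.8],-1],[[0,0,0],[0,0,4.8],-1],[[0,0,0],[0,0,2.5],-1],[[0,0,0],[0,0,1.5],-1],[[0,0,0],[0,0,0],-1],[[0,0,0],[0,0,0],-1]]'
python3 - <<'E'
from plant import r
from h import *
s=r.capture("scene");t=r.capture("top");cv2.imwrite("pics/s2.png",cv2.resize(s["color"][120:320,180:440,::-1],None,fx=3,fy=3))
s2=r.get_state();print(s2["tcp_pos"],s2["eef_rot"],s2["contact_force"])
E
```

```text
time_s: 3.35
tcp_pos: [0.5229, -0.2125, 0.1282]
eef_rot: [180.0, -0.0, 0.3]
contact_force: [0.3, 0.3, 0.3]
gripper_width: 0.088
gripper_force: 0.0
[ 0.5235 -0.2129  0.129 ] [179.9825  -0.1282   0.2835] [ 0.9217  0.5822 -0.4306]
```

View pics/s2.png

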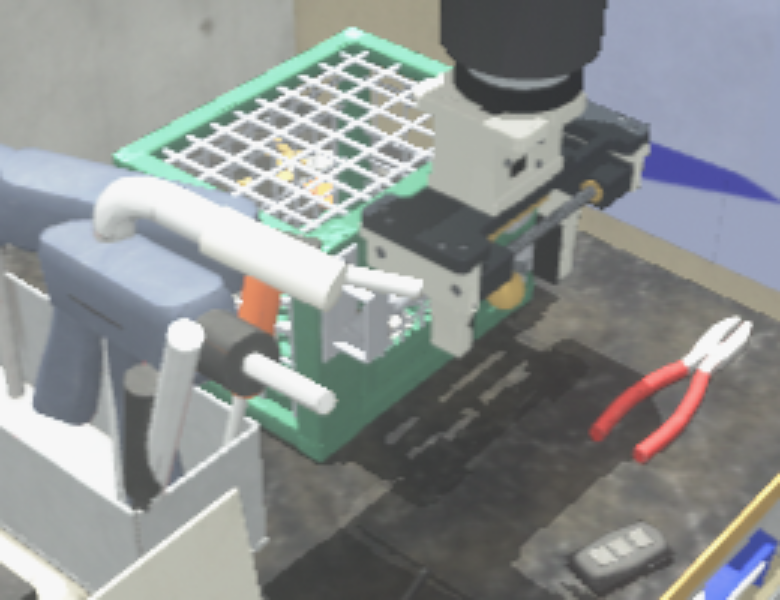

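The picture shows the ball at crop pixel (507,290), between the open fingers and clear of the stem and gate. The gun nozzle ends at (420,288), to the left of the gripper. I'll shift 2 mm and close.

```bash
python3 -m crank '[[[0,0,0],[0,0.2,0],0],[[0,0,0],[0,0,0],0.3],[[0,0,0],[0,0,0],0.4],[[0,0,0],[0,0,0],1],[[0,0,0],[0,0,0],1],[[0,0,0],[0,0,0],1],[[0,0,0],[0,0,0],1],[[0,0,0],[0,0,0],1]]' 40
```

```text
time_s: 4.25
tcp_pos: [0.5226, -0.2153, 0.1275]
eef_rot: [-180.0, 0.0, 0.2]
contact_force: [-1.1, 0.8, 1.1]
gripper_width: 0.0288
gripper_force: 0.8
```

```bash
python3 -m crank '[[[0,0,0],[0,0,0],1],[[0,0,0],[0,0,0],1],[[0,0,0],[0,0,0],1]]' 40
```

```text
time_s: 4.55
tcp_pos: [0.5225, -0.2152, 0.1275]
eef_rot: [-180.0, 0.0, 0.2]
contact_force: [-1.2, 1.1, 0.9]
gripper_width: 0.0235
gripper_force: 40.0
```

```bash
python3 -m crank '[[[0,0,0],[0,0,-0.2],1],[[0,0,0],[0,0,-0.2],1],[[0,0,0],[0,0,-0.2],1],[[0,0,0],[0,0,-0.2],1],[[0,0,0],[0,0,-0.15],1],[[0,0,0],[0,0,0],1],[[0,0,0],[0,0,0],1]]'
python3 - <<'E'
from plant import r
from h import *
s=r.capture("scene");st=r.get_state();print(st["tcp_pos"],st["contact_force"],st["moment"],st["gripper_width"])
print(sphere(s,(325,185,370,235),np.array([.523,-.215,.127])))
cv2.imwrite("pics/s3.png",cv2.resize(s["color"][150:290,230:430,::-1],None,fx=4,fy=4))
E
```

```text
time_s: 5.25
tcp_pos: [0.5224, -0.2152, 0.1372]
eef_rot: [-180.0, 0.0, 0.2]
contact_force: [1.0, 1.5, -6.2]
gripper_width: 0.0241
gripper_force: 40.0
[ 0.5224 -0.2153  0.1372] [ 0.4251  1.7091 -5.0961] [ 0.6423 -0.2027 -0.0957] 0.023817980291644832
(array([ 0.5225, -0.2162,  0.1286]), 72, np.float64(0.002128090402005566))
```

View pics/s3.png

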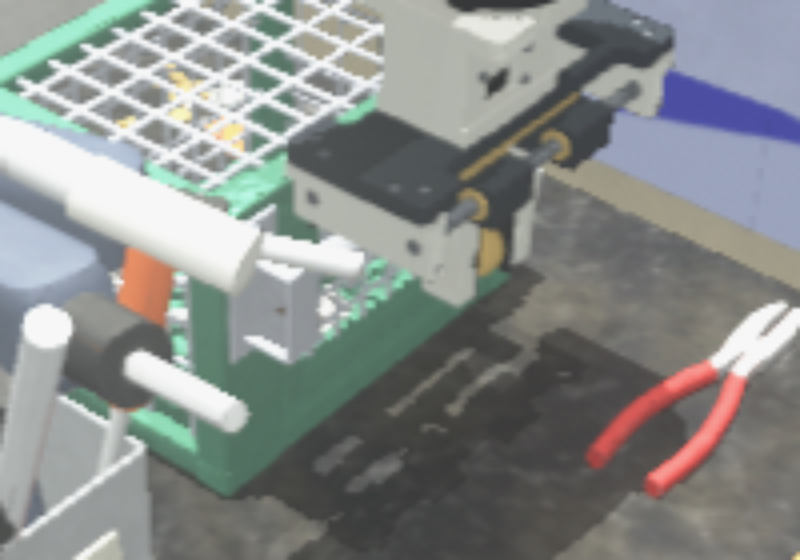

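The picture shows the ball held between the fingers at crop (490,250) and the bolt raised; the load is about 6 N and the ball is 8.7 mm up. I'll draw the bolt.

```bash
python3 -m crank '[[[0,0,0],[0,0.2,0],1],[[0,0,0],[0,0.3,0],1],[[0,0,0],[0,0.3,0.01],1],[[0,0,0],[0,0.3,0.01],1],[[0,0,0],[0,0,0],1]]'
```

```text
time_s: 5.8
tcp_pos: [0.5225, -0.2269, 0.1368]
eef_rot: [180.0, 0.0, 0.2]
contact_force: [2.0, -1.7, -6.8]
gripper_width: 0.0235
gripper_force: 40.0
```

```bash
python3 -m crank '[[[0,0,0],[0,0.3,0.01],1],[[0,0,0],[0,0.3,0.01],1],[[0,0,0],[0,0.3,0.02],1],[[0,0,0],[0,0.3,0.02],1],[[0,0,0],[0,0.3,0.02],1],[[0,0,0],[0,0.3,0.02],1],[[0,0,0],[0,0.3,0.02],1],[[0,0,0],[0,0,0],1]]'
```

```text
time_s: 6.6
tcp_pos: [0.5227, -0.2479, 0.1357]
eef_rot: [180.0, -0.0, 0.2]
contact_force: [0.3, -0.5, -7.4]
gripper_width: 0.0243
gripper_force: 40.0
```

```bash
python3 -m crank '[[[0,0,0],[0,0.3,0.02],1],[[0,0,0],[0,0.3,0.02],1],[[0,0,0],[0,0.3,0.02],1],[[0,0,0],[0,0.2,0.02],1],[[0,0,0],[0,0.1,0],1],[[0,0,0],[0,0,0],1]]'
```

```text
time_s: 7.2
tcp_pos: [0.5222, -0.2587, 0.1347]
eef_rot: [-179.9, 0.1, 0.2]
contact_force: [-1.6, 7.9, -3.3]
gripper_width: 0.0238
gripper_force: 40.0
```

```bash
python3 -m crank '[[[0,0,-2.83],[-0.31,0.32,0],1],[[0,0,-2.83],[-0.31,0.32,0],1],[[0,0,-2.83],[-0.31,0.32,0],1],[[0,0,0],[0,0,0],1]]'
python3 - <<'E'
import numpy as np
H=np.array([.5865,-.3227])
for f in(0,8.49,14.15,22.6,28.26):
    a=np.radians(f);c,s=np.cos(a),np.sin(a);print(f,H+.064*np.array([-c-s,c-s]))
E
```

```text
time_s: 7.6
tcp_pos: [0.5137, -0.2692, 0.1349]
eef_rot: [-180.0, 0.0, 8.8]
contact_force: [0.1, 6.4, -3.2]
gripper_width: 0.0241
gripper_force: 40.0
0 [ 0.5225 -0.2587]
8.49 [ 0.51375258 -0.26885009]
14.15 [ 0.5087963  -0.27628734]
22.6 [ 0.50281965 -0.28820945]
28.26 [ 0.49982598 -0.29663058]
```

```bash
python3 -m crank '[[[0,0,-2.83],[-0.31,0.32,0],1],[[0,0,-2.83],[-0.31,0.32,0],1],[[0,0,-2.83],[-0.31,0.32,0],1],[[0,0,-2.83],[-0.31,0.32,0],1],[[0,0,-2.83],[-0.31,0.32,0],1],[[0,0,-2.83],[-0.31,0.32,0],1],[[0,0,-2.83],[-0.31,0.32,0],1],[[0,0,0],[0,0,0],1]]'
python3 - <<'E'
from plant import r
from h import *
s=r.capture("scene");t=r.capture("top");st=r.get_state();print(st["tcp_pos"],st["contact_force"],st["moment"],st["gripper_width"])
np.savez("scene4.npz",**s);np.savez("top4.npz",**t)
cv2.imwrite("pics/s4.png",cv2.resize(s["color"][140:290,230:430,::-1],None,fx=4,fy=4))
cv2.imwrite("pics/t4.png",cv2.resize(t["color"][130:300,260:460,::-1],None,fx=3.5,fy=3.5))
E
```

```text
time_s: 8.4
tcp_pos: [0.5005, -0.2972, 0.135]
eef_rot: [180.0, -0.1, 28.5]
contact_force: [2.4, 4.9, -4.8]
gripper_width: 0.0238
gripper_force: 40.0
[ 0.5006 -0.297   0.135 ] [ 1.6451  3.6858 -4.5631] [ 1.3473 -0.8589 -0.2451] 0.024080088313983485
```

View pics/s4.png

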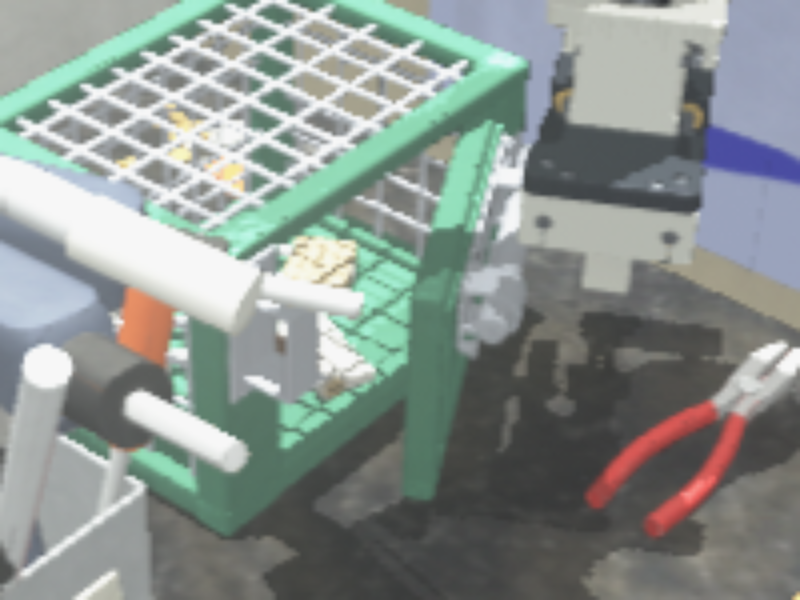

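View pics/t4.png

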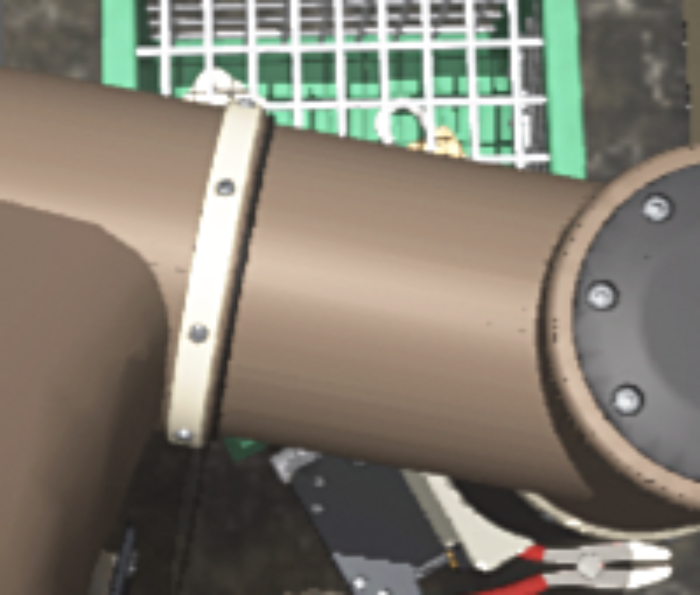

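The scene picture shows the gate standing open, its free edge post at crop (410–445, 290–500), and the gripper on the knob at (610,230). In the top picture the arm hides the gate apart from a green corner at (240,445). I'll measure the edge.

Run:
```python
from h import *
s=dict(np.load("scene4.npz"));P=cloud(s)
m=cv2.inRange(cv2.cvtColor(s["color"],cv2.COLOR_RGB2HSV),(60,60,40),(95,255,255))>0
q=P[m&(P[...,0]<.575)&(P[...,2]>.03)&(P[...,2]<.17)&(P[...,1]<-.12)];print(len(q),q.min(0),q.max(0))
H=np.array([.5865,-.3227])
for z in np.arange(.04,.17,.02):
    w=q[abs(q[:,2]-z)<.01]
    if len(w):
        i=np.argsort(w[:,0]);j=np.argmax(np.linalg.norm(w[:,:2]-H,axis=1));d=w[j,:2]-H
        print("%.2f"%z,w[i[:3],:2].round(4).tolist(),"far",w[j,:2],np.linalg.norm(d),np.degrees(np.arctan2(-d[0],d[1])))
w=q[(abs(q[:,2]-.09)<.05)];print(cv2.minAreaRect((w[:,:2]*1000).astype(np.float32)))
```

```text
919 [ 0.5068 -0.2944  0.0304] [ 0.5749 -0.1298  0.1542]
0.04 [[0.5097, -0.1731], [0.51, -0.1734], [0.5111, -0.1742]] far [ 0.5121 -0.1702] 0.1696724720924081 26.016412362969838
0.06 [[0.5104, -0.1759], [0.5105, -0.1723], [0.511, -0.1764]] far [ 0.5138 -0.168 ] 0.17094056250931167 25.166717874248796
0.08 [[0.5108, -0.1747], [0.5111, -0.1755], [0.5113, -0.175]] far [ 0.5174 -0.1679] 0.1695574054005326 24.064064612101564
0.10 [[0.5072, -0.1773], [0.5072, -0.1779], [0.5078, -0.1784]] far [ 0.5546 -0.1298] 0.1955055834757548 9.403660221034363
0.12 [[0.5068, -0.1762], [0.507, -0.1762], [0.508, -0.1782]] far [ 0.5208 -0.1667] 0.169264455946616 22.82706618609678
0.14 [[0.5071, -0.1776], [0.5078, -0.1784], [0.5079, -0.1763]] far [ 0.5181 -0.1678] 0.16934542532852426 23.81268868113838
0.16 [[0.5101, -0.175], [0.5111, -0.1763], [0.5124, -0.1778]] far [ 0.5101 -0.175 ] 0.1662957702836947 27.35229728228671
((531.9347534179688, -196.07498168945312), (49.069244384765625, 131.13815307617188), 1.662698745727539)
```

```bash
python3 -m crank '[[[0,0,0],[0,0,0],1],[[0,0,0],[0,0,0],1],[[0,0,0],[0,0,0],1],[[0,0,0],[0,0,0],1],[[0,0,0],[0,0,0],1]]'
python3 - <<'E'
from h import *
a=dict(np.load("scene0.npz"))["color"].astype(int);b=dict(np.load("scene4.npz"))["color"].astype(int)
d=abs(a-b).max(2)
for n,(x0,y0,x1,y1) in dict(pliers=(375,222,432,275),fob=(365,290,408,320),driver=(298,322,380,408),loupe=(272,340,305,382),hex=(283,305,328,346)).items():
    w=d[y0:y1,x0:x1];print(n,(w>60).mean())
E
```

```text
time_s: 9.0
tcp_pos: [0.5005, -0.297, 0.135]
eef_rot: [180.0, -0.0, 28.5]
contact_force: [3.2, 4.3, -5.3]
gripper_width: 0.0238
gripper_force: 40.0
pliers 0.028798411122144985
fob 0.017054263565891473
driver 0.0038287010777084515
loupe 0.0
hex 0.0
```

```bash
python3 -c "
from plant import r
print(r.close_job())"
```

```text
the job is handed in; nothing more can be done
None
```

I lifted the bolt over the lip, drew it back to its stop, and then pulled the gate open. I handed in at 9.0 s, still holding the gate with its free edge about 8 cm out; the other things on the bench look unmoved.

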